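# Hold a shaft collar's set screw on the flat of a mixer drive

### The job

With the fingers, turn the drive's upright shaft until the milled flat at its end, which they can feel, faces the slotted key guide on the housing. Then take the collar from the bench, slide it upright over the shaft with its set screw on the flat's side, bring its top face flush with the end of the shaft and draw it sideways until the screw's tip presses on the flat. Finish while still holding the collar there, ready for tightening, and leave the jar and the cup where they are.

Things in the scene. Friction and masses are not known exactly. Their poses are not given: they have to be found in the camera images.
- drive: Fixed bench mixer drive: white housing 150 x 150 mm, 60 mm high, an aluminium bearing boss (radius 26 mm, top 72 mm above the bench) and a bare steel shaft standing upright at its centre. Origin: under its centre, on the bench, on the shaft's axis; z up; x points from the shaft to the key guide.
- key_guide (a point): Key guide on the housing: two aluminium posts 10 x 10 mm with a 10 mm slot between them (30 mm overall), centred 62 mm from the shaft. The point is the middle of the slot at the height of the post tops, 95 mm above the bench.
- shaft (a joint): Angle of the shaft about its upright axis, counter-clockwise from above: 0 when the flat faces the key guide squarely (the flat's outward normal then lies along the drive's x). It starts 0.5 to 1.4 rad counter-clockwise of that. It turns with light friction (about 0.06 N m), stays where it is left, and has stops at -3.1 and 3.1.
- shaft_end (a point): Centre of the shaft's top end, 145 mm above the bench; z up, x is the flat's outward normal and turns with the shaft. Steel, 24 mm in diameter; the top 45 mm is D-shaped, milled to a flat 6.5 mm from the axis (18.5 mm from flat to round back, flat 20 mm wide), ending below in a ledge 100 mm above the bench. The top 5 mm tapers in by 3 mm.
- collar: Loose steel shaft collar, 0.1 to 0.2 kg, lying flat on the bench: ring of outer diameter 40 mm, 20 mm high, bore 28 mm. Origin: centre of its underside, z up. A dark set screw sticks out along +x, its head 11 mm in diameter, reaching 31.5 mm from the axis. Two flat grip lugs 28 mm long face +y and -y, 44 mm apart over the outside.
- collar_top (a point): Centre of the collar's top face, on its axis, 20 mm above its underside.
- screw_tip (a point): End face of the set screw (7 mm in diameter) inside the bore: 8.5 mm from the collar's axis along its +x, 10 mm above its underside. Because of it the collar passes over the D-shaped end only with the screw on the flat's side, with about 2 mm of play all round; let go there, the collar slips down about 30 mm.
- jar: White screw-cap jar, 64 mm in diameter, 75 mm high, standing; not to be moved. Origin: centre of its underside.
- cup: White open cup, 72 mm in diameter at the rim, 80 mm high, standing; not to be moved. Origin: centre of its underside.
Not all that is in view belongs to the job. What is meant by the collar is not green, and is the smaller of those in its own colour.

How it is judged (in metres and radians):
On the way, in this order (a step that is already met when the one before it is completed fails the run):
1. the shaft has been turned by the fingers, with the collar not yet on it, until its flat faces the key guide within 0.22 rad (value of joint shaft between -0.22 and 0.22 rad and contact force between the fingers and shaft above 1 N and horizontal distance between collar and shaft_end above 0.06 m), for 0.2 s.
2. the collar has been lifted from the bench in the fingers (height (world z) of collar above 0.04 m and contact force between the fingers and collar above 2 N), for 0.2 s.
At the end, for the whole second after the job is handed in: Ends holding: flat faces the guide within 0.22 rad; collar upright (0.12 rad), within 5 mm of the shaft axis, top flush within 4 mm, screw within 0.3 rad of the flat, its tip under 7.8 mm from the axis, pressing the shaft with over 1 N; fingers grip it with over 5 N; it is still (value of joint shaft between -0.22 and 0.22 rad and horizontal distance between collar_top and shaft_end below 0.005 m and z of collar_top in the frame of shaft_end between -0.004 and 0.004 m and x of screw_tip in the frame of shaft_end between 0 and 0.0078 m and angle between the x axis of collar and the x axis of shaft_end, either way round below 0.3 rad and angle between collar's own z axis and vertical below 0.12 rad and contact force between collar and shaft above 1 N and contact force between the fingers and collar above 5 N and linear speed of collar below 0.02 m/s); the arm keeps its last pose, push and grip.
It fails at once if the jar was disturbed (moved over 25 mm) (distance of jar from where it was at the start of the episode above 0.025 m).
It fails at once if the cup was disturbed (moved over 25 mm) (distance of cup from where it was at the start of the episode above 0.025 m).
It also fails if it takes over 51 s, if anything falls off the work surface, if the arm or the gripper's body presses on something with over 40 N, if the wrist force passes 120 N, or if a joint passes its speed limit or range.

### The arm

A 6-joint arm with a two-finger parallel gripper is mounted at the origin on the work surface. World frame = base frame: x ahead of the robot, y to its left, z up, the work surface at z = 0. Lengths are in mm, angles in rad, forces in N, time in s.
With the tool pointing down it reaches from about 425 to 950 mm from the base axis. Payload 3.5 kg.
Tool frame: the origin (TCP) lies midway between the tips of the shut fingers; the grasp point (between the pads) lies 19 mm behind it (bot.grip_depth is the distance from the TCP to the grasp point, in mm); y points along the fingers, z is the direction in which the jaws open and shut, and the axes are right-handed (so a half turn about y gives the same grasp; the last joint's range is limited). The gripper opens to 85 mm and grips with 20 to 120 N. Pads are 22 mm wide; open, the fingers measure 114 mm over their backs; the gripper's body (76 mm by 85 mm) begins 54 mm behind the grasp point. The pads swing forward as they close: fully open they stand 13 mm farther back than shut.
Start: joints at [1.072, 0.286, 1.577, -0, 1.279, -0.15], TCP at [230.658, 634.352, 231.325] pointing down, gripper open.
Joint ranges: [-2.77, 2.77], [-0.9, 2.22], [0.21, 2.48], [-1.53, 4.67], [0.24, 2.81], [-2.84, 2.84]. Speed limits (rad/s): [2.79, 2.79, 3.14, 3.14, 3.14, 3.14].

### API

Orientations are given as [roll, pitch, yaw] about the fixed x, y, z axes, in that order (R = Rz(yaw) Ry(pitch) Rx(roll)).
In Python, from plant import bot, viewer gives the robot as it stands.
- The arm moves only by the tool move_arm, never from a script. Its argument "motion" is a list of rows, each an object with "fingers": the opening in per cent of the stroke, from 0 (shut) to 100 (fully open); "xyz": the shift along the tool's x, y, z in mm, a list of three; "dr": the turn, a rotation vector about the tool's x, y, z in degrees, a list of three. A call has 1 to 20 rows; each row shifts and turns the pose as measured when the row begins, along the tool's axes as they then stand; what a row does not reach is not made up. A row lasts 1/10 s, in which the tool goes at most 50 mm and 8.59 degrees, less where a joint would pass 70% of its speed; a pose out of reach is approached as far as the arm can. A call with a gripper value outside its range is refused whole. The fingers move at their own pace and stop on an object; "newtons" is the grip in N (left out, the last holds). Time passes only in rows, so rows that do not move let the fingers close. It gives the time, the measured TCP pose, the force and the opening at its end, in the units of the state.
- bot.read_state(): the state, without advancing time (a new reading comes with each control period).
- viewer.read_camera(name): name is "scene" or "top" or "wrist"; returns a dict with "pixels" (420x560x3 uint8, red, green, blue), "camera_matrix" (3x3 intrinsics, pixels), "rvec" (rotation vector, rad) and "tvec" (3), from world to camera coordinates, as OpenCV has them. Camera axes: x right, y down, z forward; pixel columns grow to the right and rows downward; lengths in mm; the calibration is good to about 2 mm. A picture is of the moment at which its call begins. There is no depth.
- bot.finish_job(): hands the job in, once; it reports no verdict.
The state is a dict: "time": time; "q": joint angles; "qvel": joint speeds; "effort": joint torques, N m; "tool_pos": TCP position; "eef_rot": TCP orientation; "force": force on the tool from outside, world axes, zero at the start; "ft_torque": the same for the moment, N m; "gripper_width": opening from 0.0 (shut) to 1.0 (fully open).
Only numpy, scipy, OpenCV 4.12 (cv2) and the standard library are available. Lean on these libraries where they do the work, as an engineer would, in place of code of your own. Each camera call takes 0.05 s, during which the arm holds its last target.

## Working session

There is one attempt and no reset: what is moved stays moved. The work goes in short steps, Python scripts to look and compute and a tool call to move; the robot and the scene stay as the last step left them, time stands still between calls to the robot, and variables do not carry over. Pictures are saved under pics/ and viewed, and the job is handed in when it is done.

Besides the shell and the picture viewer there is one more tool, called after ">>>" by a JSON object that holds its "fn" and its "kwargs". move_arm: Moves the arm, as the interface text tells. Its arguments: {"type":"object","properties":{"motion":{"type":"array","items":{"type":"object","properties":{"fingers":{"type":"number"},"xyz":{"type":"array","items":{"type":"number"}},"dr":{"type":"array","items":{"type":"number"}}}}},"newtons":{"type":"number"}},"required":["motion"]}

```bash
ls; mkdir -p pics; python3 - <<'E'
from plant import bot, viewer
import cv2,numpy as np
print(bot.read_state())
for n in ["scene","top","wrist"]:
    c=viewer.read_camera(n)
    cv2.imwrite(f"pics/{n}0.png",c["pixels"][:,:,::-1])
    R=cv2.Rodrigues(np.array(c["rvec"]))[0]
    print(n,c["camera_matrix"],(-R.T@np.array(c["tvec"]).ravel()),R[2])
E
```

```text
pics
{'time': 0.0, 'q': array([ 1.07201005e+00,  2.87179581e-01,  1.57820661e+00, -2.88577492e-06,
        1.27858817e+00, -1.49978483e-01]), 'qvel': array([-1.05171612e-03,  2.90752936e-04, -1.05410301e-03,  2.51983190e-05,
        2.27430687e-05,  5.30320713e-04]), 'effort': array([-7.86893779e-04, -4.05970538e+01, -2.92633402e+01, -1.00158975e-04,
        5.59372726e-03, -4.83752046e-06]), 'tool_pos': array([230.33641501, 633.77453296, 229.92186906]), 'eef_rot': array([-1.57315171e+00,  3.53135801e-04, -3.48807376e-01]), 'force': array([-0.34880571,  0.14467471,  0.07108024]), 'ft_torque': array([ 0.03528137,  0.0038854 , -0.04329335]), 'gripper_width': 1.002964131408355}
scene [[492.61113959   0.         276.38056306]
 [  0.         492.61113959 210.10452945]
 [  0.           0.           1.        ]] [1426.41084955 -157.12871443 1069.57035531] [-0.65932535  0.1289426  -0.7407185 ]
top [[434.66881649   0.         278.08759963]
 [  0.         434.66881649 204.91043544]
 [  0.           0.           1.        ]] [ 347.4874405   -16.81254303 1260.75117058] [ 0.21355004 -0.00396245 -0.97692409]
wrist [[307.69311855   0.         277.54138723]
 [  0.         307.69311855 208.35517255]
 [  0.           0.           1.        ]] [166.01347425 656.78413419 371.8426287 ] [ 0.25745379 -0.09491881 -0.96161737]
```

View pics/scene0.png

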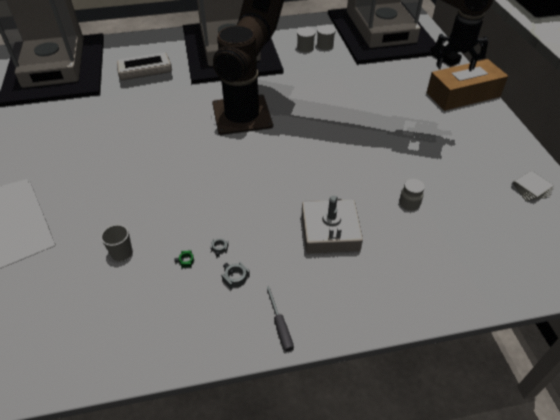

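View pics/top0.png

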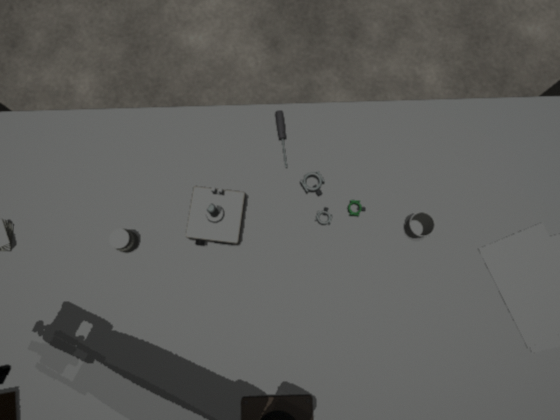

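View pics/wrist0.png

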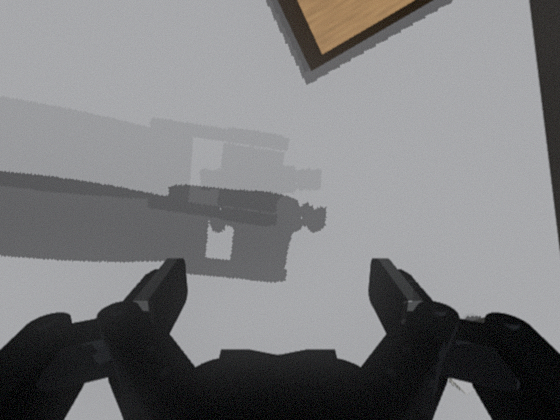

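The top view shows the drive at about (216,215) with its guide at (218,191) and the shaft top at (212,208). There are three rings: a large grey one at (313,183), a small grey one at (324,216) and a green one at (355,208). The jar is at (122,240), the cup at (418,226). I'll enlarge these next.

```bash
cat > h.py <<'E'
from plant import bot, viewer
import cv2,numpy as np
def cam(n):
    c=viewer.read_camera(n); c["R"]=cv2.Rodrigues(np.array(c["rvec"]))[0]; c["t"]=np.array(c["tvec"]).ravel(); c["K"]=np.array(c["camera_matrix"]);return c
def onz(c,u,v,z):
    C=-c["R"].T@c["t"]; d=c["R"].T@np.linalg.inv(c["K"])@np.array([u,v,1.]); return C+d*(z-C[2])/d[2]
def proj(c,p):
    return cv2.projectPoints(np.array(p,float).reshape(-1,3),np.array(c["rvec"],float),c["t"],c["K"],None)[0].reshape(-1,2)
def crop(c,name,u0,v0,w,h,s):
    im=c["pixels"][v0:v0+h,u0:u0+w,::-1]
    cv2.imwrite(f"pics/{name}.png",cv2.resize(im,None,fx=s,fy=s,interpolation=cv2.INTER_CUBIC))
E
python3 - <<'E'
from h import *
c=cam("top"); crop(c,"t1",180,160,200,100,4)
s=cam("scene"); crop(s,"s1",160,190,200,120,4)
import pickle
for z,p in [(60,(216,216)),(20,(324,217)),(20,(313,183)),(0,(122,245)),(0,(418,232))]: print(p,onz(c,*p,z).round(1))
for z,p in [(20,(220,245)),(20,(235,271)),(145,(333,198)),(0,(412,200)),(0,(119,252))]: print(p,onz(s,*p,z).round(1))
E
```

```text
(216, 216) [583.  153.8  60. ]
(324, 217) [ 579.  -154.1   20. ]
(313, 183) [ 682.  -126.8   20. ]
(122, 245) [516.5 435.8   0. ]
(418, 232) [ 530.3 -429.     0. ]
(220, 245) [ 585.7 -149.1   20. ]
(235, 271) [ 678.7 -121.7   20. ]
(333, 198) [592.1 155.7 145. ]
(412, 200) [517.6 432.6   0. ]
(119, 252) [ 537.3 -422.     0. ]
```

View pics/t1.png

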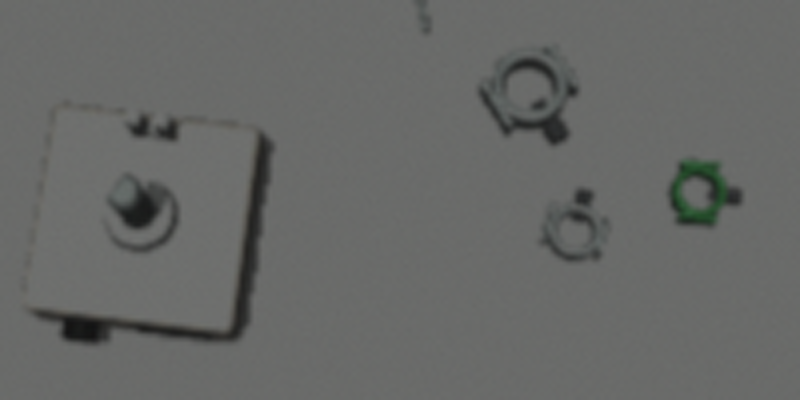

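View pics/s1.png

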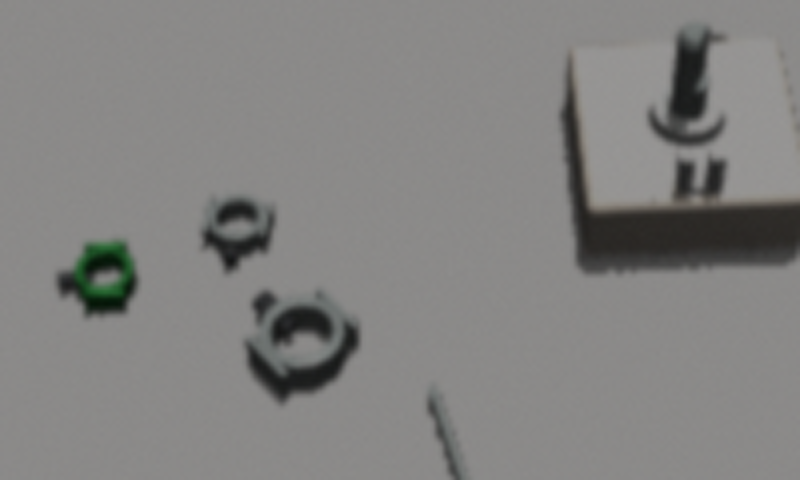

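Collar candidates in the top view: large steel at (313,183), small steel at (324,217), green at (355,208). The small steel one fits, being not green and the smaller of the two steel rings. Its dark screw points up in the picture, roughly world +x. I'll confirm that in a brightened crop and pick the housing corners.

```bash
python3 - <<'E'
from h import *
c=cam("top")
def cs(c,name,u0,v0,w,h,s):
    im=c["pixels"][v0:v0+h,u0:u0+w,::-1].astype(float)
    im=np.clip(im*255/np.percentile(im,99.5),0,255).astype(np.uint8)
    cv2.imwrite(f"pics/{name}.png",cv2.resize(im,None,fx=s,fy=s,interpolation=cv2.INTER_CUBIC))
cs(c,"t2",180,175,75,75,8); cs(c,"t3",300,195,50,40,12)
s=cam("scene"); cs(s,"s2",295,185,75,70,8)
E
```

```text
(no output)
```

View pics/t2.png

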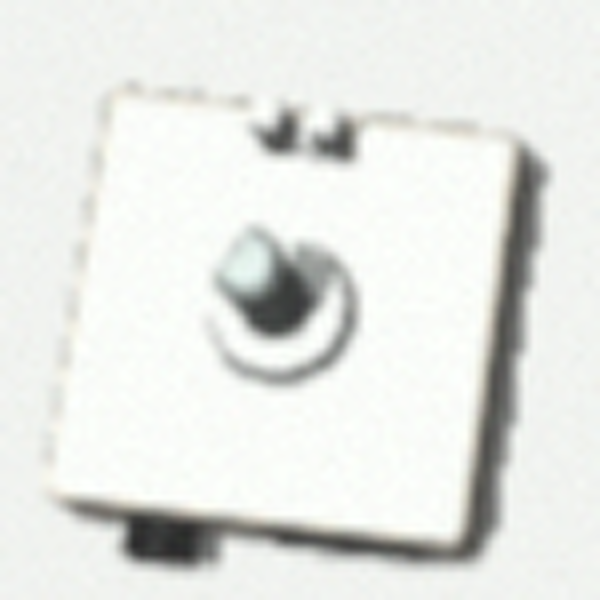

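View pics/t3.png

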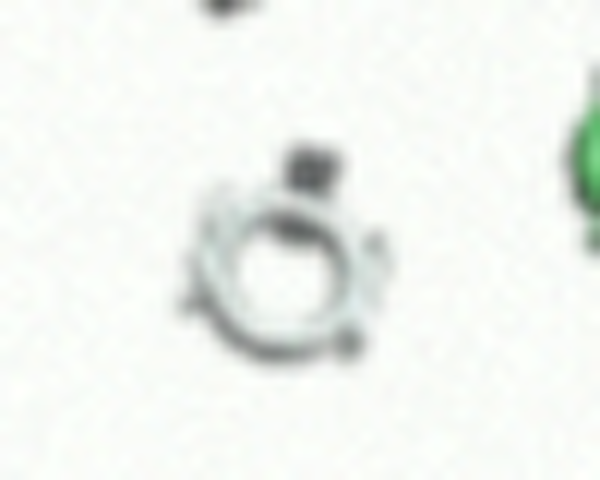

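View pics/s2.png

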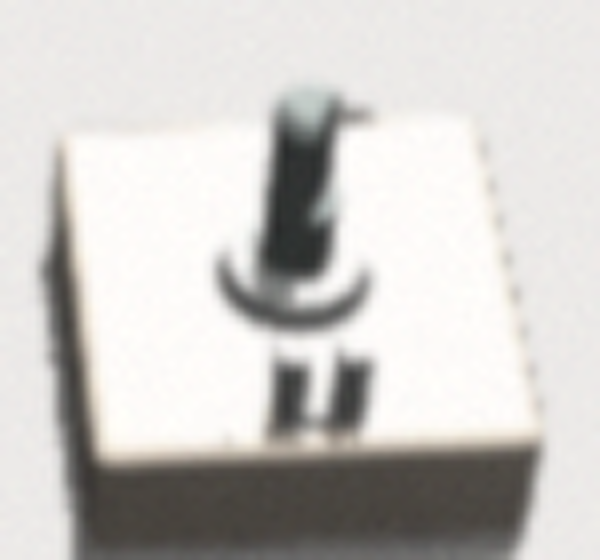

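```bash
python3 - <<'E'
from h import *
c=cam("top"); s=cam("scene")
co=np.array([[115,92],[522,140],[462,545],[52,495]])/8+[180,175]-0.44
P=np.array([onz(c,*p,60) for p in co]); print(P.round(1)); ce=P.mean(0); print("centre",ce)
co=np.array([[64,135],[475,122],[540,443],[97,463]])/8+[295,185]-0.44
Q=np.array([onz(s,*p,60) for p in co]); print(Q.round(1)); print("centre s",Q.mean(0))
def yaw(a,b): return np.arctan2(*(b-a)[:2][::-1])
print(yaw(P[3],P[0]),yaw(P[2],P[1]),yaw(P[1],P[0])-np.pi/2,yaw(P[2],P[3])-np.pi/2)
print(yaw(Q[0],Q[3]),yaw(Q[1],Q[2]),yaw(Q[0],Q[1])-np.pi/2,yaw(Q[3],Q[2])-np.pi/2)
print("shafttop",onz(c,247/8+180-.44,268/8+175-.44,145),onz(s,308/8+295-.44,103/8+185-.44,145))
g=onz(c,290/12+300,275/12+195,15);h=onz(c,312/12+300,170/12+195,10);print("collar",g,h,yaw(g,h))
a=onz(s,220,245,20); 
E
```

```text
[[671.9 217.   60. ]
 [650.1  72.   60. ]
 [505.9  94.4  60. ]
 [527.4 237.   60. ]]
centre [588.8105422 155.1058676  60.       ]
[[510.7  97.2  60. ]
 [534.3 240.2  60. ]
 [677.2 217.2  60. ]
 [655.7  73.3  60. ]]
centre s [594.47004802 156.95646952  60.        ]
-0.1374434537414543 -0.15469683445756643 -0.1490690568653925 -0.14974652210170958
-0.16315602609803156 -0.15945425674067454 -0.16390282723460414 -0.14885752137895003
shafttop [587.96063189 156.36301876 145.        ] [590.19203027 156.41345642 145.        ]
collar [ 577.21492158 -155.00197337   15.        ] [ 604.10561993 -162.26180622   10.        ] -0.2636891069785549
```

>>> {"fn": "move_arm", "kwargs": {"motion": [{"xyz":[36,0,-23]},{"xyz":[36,0,-23]},{"xyz":[36,0,-23]},{"xyz":[36,0,-23]},{"xyz":[36,0,-23]},{"xyz":[36,0,-23]},{"xyz":[36,0,-23]},{"xyz":[36,0,-23]},{"xyz":[36,0,-23]},{"xyz":[36,0,-23]},{"xyz":[36,0,-23]},{"xyz":[36,0,-23]},{"xyz":[36,0,-23]},{"xyz":[33,0,-23]}], "newtons": 30}}

```text
schema error: expected keys fingers, xyz, dr
```

```bash
cat >> h.py <<'E'
from scipy.spatial.transform import Rotation as Ro
def goto(x,y,z,jaw):
    s=bot.read_state(); R=Ro.from_euler("xyz",s["eef_rot"]); 
    T=Ro.from_euler("xyz",[-np.pi/2,0,jaw-np.pi/2])
    print("pos",s["tool_pos"].round(1),"rot",s["eef_rot"].round(3),"F",s["force"].round(2),"w",round(s["gripper_width"]*85,1),"t",round(s["time"],2),"q6",s["q"][5].round(2))
    print("tool shift",R.inv().apply(np.array([x,y,z])-s["tool_pos"]).round(1),"turn deg",np.degrees((R.inv()*T).as_rotvec()).round(2))
E
python3 -c "
from h import *
goto(590,156,180,0.87)"
```

```text
pos [230.6 634.3 231.2] rot [-1.571  0.    -0.349] F [ 0.13 -0.09  0.15] w 85.1 t 0.45 q6 -0.15
tool shift [ 501.2   51.3 -326.7] turn deg [1.000e-02 2.017e+01 0.000e+00]
```

>>> {"fn": "move_arm", "kwargs": {"motion": [{"fingers":100,"dr":[0,1.4,0],"xyz":[36,0,-23]},{"fingers":100,"dr":[0,0,0],"xyz":[36,0,-23]},{"fingers":100,"dr":[0,0,0],"xyz":[36,0,-23]},{"fingers":100,"dr":[0,0,0],"xyz":[36,0,-23]},{"fingers":100,"dr":[0,0,0],"xyz":[36,0,-23]},{"fingers":100,"dr":[0,0,0],"xyz":[36,0,-23]},{"fingers":100,"dr":[0,0,0],"xyz":[36,0,-23]},{"fingers":100,"dr":[0,0,0],"xyz":[36,0,-23]},{"fingers":100,"dr":[0,0,0],"xyz":[36,0,-23]},{"fingers":100,"dr":[0,0,0],"xyz":[36,0,-23]},{"fingers":100,"dr":[0,0,0],"xyz":[36,0,-23]},{"fingers":100,"dr":[0,0,0],"xyz":[36,0,-23]}], "newtons": 30}}

```text
time: 1.65
tool_pos: [541.8, 210.4, 233.2]
eef_rot: [-1.564, -0.004, -0.363]
force: [-0.1, 0.6, 0.3]
gripper_width: 0.997
```

```bash
python3 -c "
from h import *
goto(590,156,200,0.87)"
```

```text
pos [541.8 210.4 233.2] rot [-1.564 -0.004 -0.363] F [-0.14  0.55  0.32] w 84.8 t 1.65 q6 -1.01
tool shift [ 64.3  33.2 -34. ] turn deg [-0.42 19.33  0.14]
```

>>> {"fn": "move_arm", "kwargs": {"motion": [{"fingers":100,"dr":[0,0,0],"xyz":[30,10,-16]},{"fingers":100,"dr":[0,0,0],"xyz":[25,10,-14]},{"fingers":100,"dr":[0,6.5,0],"xyz":[0,0,0]},{"fingers":100,"dr":[0,6.5,0],"xyz":[0,0,0]},{"fingers":100,"dr":[0,6,0],"xyz":[0,0,0]},{"fingers":100,"dr":[0,0,0],"xyz":[0,0,0]}]}}

```text
time: 2.25
tool_pos: [588.5, 153.5, 213.5]
eef_rot: [-1.561, -0.004, -0.718]
force: [-0.1, -0.3, 0.4]
gripper_width: 0.998
```

```bash
python3 - <<'E'
from h import *
goto(590,156,200,0.87)
c=cam("wrist"); im=np.clip(c["pixels"][:,:,::-1]*1.6,0,255).astype(np.uint8); cv2.imwrite("pics/w1.png",im)
print(proj(c,[[590,156,145],[590+6.5*np.cos(.9),156+6.5*np.sin(.9),145]]))
E
```

```text
pos [588.5 153.5 213.5] rot [-1.561 -0.004 -0.718] F [-0.14 -0.32  0.38] w 84.8 t 2.25 q6 -0.77
tool shift [-0.6 13.5  2.7] turn deg [-0.53 -0.96  0.25]
[[280.66665922 218.23102816]
 [289.72116637 217.80771145]]
```

View pics/w1.png

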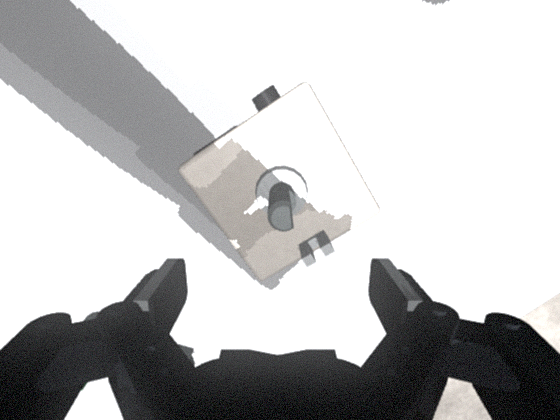

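The wrist view shows the shaft end at about (281,217), which agrees with the projection of my estimate. I'll zoom in for the D shape.

```bash
python3 - <<'E'
from h import *
c=cam("wrist"); im=c["pixels"][185:245,245:315,::-1]; im=np.clip(im*2.0,0,255).astype(np.uint8)
cv2.imwrite("pics/w2.png",cv2.resize(im,None,fx=9,fy=9,interpolation=cv2.INTER_CUBIC))
E
```

```text
(no output)
```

View pics/w2.png

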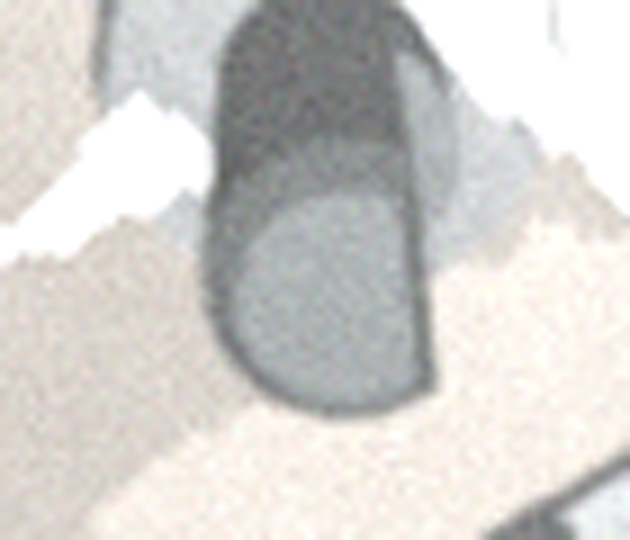

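```bash
python3 - <<'E'
from h import *
c=cam("wrist")
a=onz(c,245+395/9,185+195/9,145);b=onz(c,245+425/9,185+380/9,145); d=b-a
n=np.arctan2(d[1],d[0]); print(a,b,n,n+np.pi/2,n-np.pi/2)
# D outline: left extreme of dark rim (222,300), bottom (340,413)
for p in [(215,290),(340,415),(430,385),(325,300)]: print(onz(c,245+p[0]/9,185+p[1]/9,142).round(1))
goto(590,156,106,0.85)
E
```

```text
[587.20711699 166.26510589 145.        ] [600.58811962 158.07440765 145.        ] -0.5492792259385333 1.0215171008563633 -2.1200755527334296
[584.5 149.7 142. ]
[599.3 150.3 142. ]
[602.1 157.5 142. ]
[591.  155.8 142. ]
pos [588.4 153.8 213.6] rot [-1.561 -0.004 -0.715] F [ 0.21 -0.11  0.23] w 84.7 t 2.4 q6 -0.77
tool shift [ -0.7 107.6   1.7] turn deg [-0.54  0.33  0.25]
```

>>> {"fn": "move_arm", "kwargs": {"motion": [{"fingers":100,"dr":[-0.5,-7.2,0.3],"xyz":[0,25,0]},{"fingers":100,"dr":[0,0,0],"xyz":[0,30,0]},{"fingers":70,"dr":[0,0,0],"xyz":[0,25,0]},{"fingers":50,"dr":[0,0,0],"xyz":[0,10,0]},{"fingers":50,"dr":[0,0,0],"xyz":[0,5,0]},{"fingers":50,"dr":[0,0,0],"xyz":[0,0,0]}]}}

```text
time: 3.0
tool_pos: [590.7, 155.6, 119.5]
eef_rot: [-1.566, -0.005, -0.574]
force: [-0.4, 0.3, 0.6]
gripper_width: 0.503
```

```bash
python3 - <<'E'
from h import *
goto(589,153.7,108,0.98)
E
```

```text
pos [590.7 155.6 119.5] rot [-1.566 -0.005 -0.574] F [-0.38  0.25  0.55] w 42.8 t 3.0 q6 -0.91
tool shift [-0.5 11.5 -2.6] turn deg [-0.28  0.95  0.3 ]
```

>>> {"fn": "move_arm", "kwargs": {"motion": [{"fingers":45,"dr":[-0.3,0,0.3],"xyz":[-0.5,11,-2.5]},{"fingers":10,"dr":[0,0,0],"xyz":[0,0,0]},{"fingers":10,"dr":[0,0,0],"xyz":[0,0,0]},{"fingers":10,"dr":[0,0,0],"xyz":[0,0,0]},{"fingers":10,"dr":[0,0,0],"xyz":[0,0,0]}], "newtons": 30}}

```text
time: 3.5
tool_pos: [591.3, 154.7, 111.1]
eef_rot: [-1.567, -0.005, -0.573]
force: [1.8, 1.0, -2.4]
gripper_width: 0.207
```

```bash
python3 - <<'E'
from h import *
goto(589,153.7,108,0.98)
E
```

```text
pos [591.3 154.7 111.1] rot [-1.567 -0.005 -0.573] F [ 1.76  0.99 -2.41] w 17.6 t 3.5 q6 -0.91
tool shift [-1.4  3.1 -2.1] turn deg [-0.24  1.    0.27]
```

Width of 17.6 mm means the pads lie on the flat and back, with the flat's normal at about 1.0 rad in the world frame, or 1.15 relative to the guide. Next I turn it clockwise by about 66°.

>>> {"fn": "move_arm", "kwargs": {"motion": [{"fingers":10,"dr":[0,6,0],"xyz":[-0.3,0,0]},{"fingers":10,"dr":[0,6,0],"xyz":[-0.3,0,0]},{"fingers":10,"dr":[0,6,0],"xyz":[-0.3,0,0]},{"fingers":10,"dr":[0,6,0],"xyz":[-0.3,0,0]},{"fingers":10,"dr":[0,6,0],"xyz":[-0.3,0,0]},{"fingers":10,"dr":[0,0,0],"xyz":[0,0,0]}], "newtons": 40}}

```text
time: 4.1
tool_pos: [589.2, 154.6, 111.1]
eef_rot: [-1.569, -0.004, -1.113]
force: [2.3, 0.2, -2.8]
gripper_width: 0.208
```

```bash
python3 - <<'E'
from h import *
goto(589,153.7,111,-0.152)
E
```

```text
pos [589.2 154.6 111.1] rot [-1.569 -0.004 -1.113] F [ 2.29  0.18 -2.84] w 17.7 t 4.1 q6 -0.36
tool shift [ 0.8  0.1 -0.5] turn deg [-0.15 34.92  0.18]
```

>>> {"fn": "move_arm", "kwargs": {"motion": [{"fingers":10,"dr":[0,6.5,0],"xyz":[-0.3,0,0]},{"fingers":10,"dr":[0,6.5,0],"xyz":[-0.3,0,0]},{"fingers":10,"dr":[0,6.5,0],"xyz":[-0.3,0,0]},{"fingers":10,"dr":[0,6.5,0],"xyz":[-0.3,0,0]},{"fingers":10,"dr":[0,6.5,0],"xyz":[-0.3,0,0]},{"fingers":10,"dr":[0,0,0],"xyz":[0,0,0]},{"fingers":10,"dr":[0,0,0],"xyz":[0,0,0]}]}}

```text
time: 4.8
tool_pos: [587.2, 155.8, 111.1]
eef_rot: [-1.572, -0.003, -1.682]
force: [0.9, 1.2, -1.9]
gripper_width: 0.201
```

```bash
python3 - <<'E'
from h import *
goto(589,153.7,111,-0.152)
E
```

```text
pos [587.2 155.8 111.1] rot [-1.572 -0.003 -1.682] F [ 0.88  1.18 -1.87] w 17.1 t 4.8 q6 0.21
tool shift [1.9 0.2 2. ] turn deg [0.04 2.32 0.2 ]
```

>>> {"fn": "move_arm", "kwargs": {"motion": [{"fingers":10,"dr":[0,2.5,0],"xyz":[0,0,0]},{"fingers":10,"dr":[0,0.5,0],"xyz":[0,0,0]},{"fingers":10,"dr":[0,0,0],"xyz":[0,0,0]},{"fingers":10,"dr":[0,0,0],"xyz":[0,0,0]},{"fingers":10,"dr":[0,0,0],"xyz":[0,0,0]}]}}

```text
time: 5.3
tool_pos: [587.1, 155.9, 111.1]
eef_rot: [-1.572, -0.003, -1.726]
force: [0.6, 1.4, -2.8]
gripper_width: 0.206
```

```bash
python3 - <<'E'
from h import *
goto(587.2,155.8,111,-0.152)
E
```

```text
pos [587.1 155.9 111.1] rot [-1.572 -0.003 -1.726] F [ 0.55  1.42 -2.81] w 17.5 t 5.3 q6 0.25
tool shift [0.1 0.1 0.1] turn deg [ 0.07 -0.17  0.17]
```

>>> {"fn": "move_arm", "kwargs": {"motion": [{"fingers":60,"dr":[0,0,0],"xyz":[0,0,0]},{"fingers":60,"dr":[0,0,0],"xyz":[0,0,0]},{"fingers":60,"dr":[0,0,0],"xyz":[0,-15,0]},{"fingers":60,"dr":[0,0,0],"xyz":[0,-35,0]},{"fingers":60,"dr":[0,0,0],"xyz":[0,-40,0]},{"fingers":85,"dr":[0,0,0],"xyz":[0,-30,0]},{"fingers":85,"dr":[0,0,0],"xyz":[0,0,0]}]}}

```text
time: 6.0
tool_pos: [588.1, 155.4, 241.1]
eef_rot: [-1.569, -0.004, -1.724]
force: [0.6, 0.3, 0.6]
gripper_width: 0.852
```

```bash
python3 - <<'E'
from h import *
c=cam("wrist"); 
goto(577,-155,200,1.307)
u,v=proj(c,[590,156,145])[0].astype(int); print(u,v)
u0,v0=u-35,v-30
im=c["pixels"][v0:v0+60,u0:u0+70,::-1]; im=np.clip(im*1.8,0,255).astype(np.uint8)
cv2.imwrite("pics/w3.png",cv2.resize(im,None,fx=9,fy=9,interpolation=cv2.INTER_CUBIC)); 
import pickle; pickle.dump((c,u0,v0),open("w3.pkl","wb"))
E
```

```text
pos [587.3 155.3 238.9] rot [-1.572 -0.005 -1.724] F [0.71 0.15 1.4 ] w 72.2 t 6.05 q6 0.25
tool shift [308.   40.4  37.2] turn deg [  0.24 -83.65   0.19]
277 207
```

View pics/w3.png

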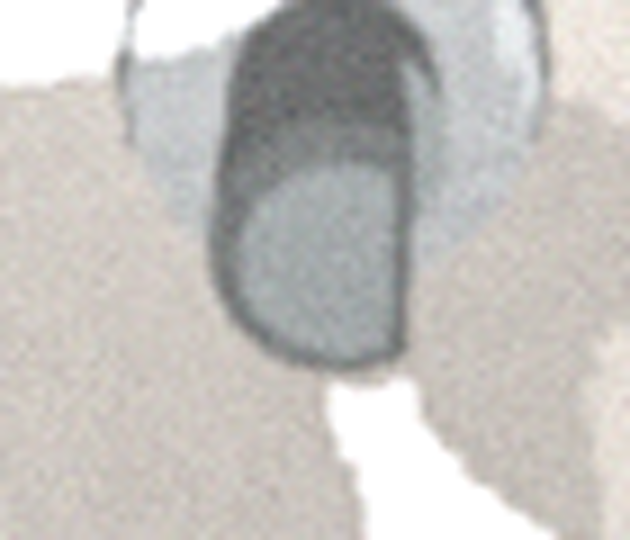

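```bash
python3 - <<'E'
from h import *
import pickle
c,u0,v0=pickle.load(open("w3.pkl","rb"))
f=lambda x,y,z:onz(c,u0+x/9-.45,v0+y/9-.45,z)[:2]
n=np.array([np.cos(-.153),np.sin(-.153)]); t=np.array([-n[1],n[0]])
L=f(212,265,140);Rr=f(407,265,140);B=f(330,368,140); 
print(L,Rr,B,"along n",L@n,Rr@n,"t",B@t)
an=((L@n+12)+(Rr@n-6.5))/2
for sg in (1,-1): print("axis",n*an+t*(B@t+sg*12))
T=f(330,165,145);Bb=f(330,352,145);Lt=f(243,265,145);Rt=f(395,265,145);print("top face t mid",(T+Bb)@t/2,"spans",abs((T-Bb)@t),Lt@n,Rt@n)
print("(590.2,156.5) n,t:",np.array([590.2,156.5])@n,np.array([590.2,156.5])@t)
a=f(395,180,145);b=f(400,345,145);d=b-a;print("flat normal",np.arctan2(d[1],d[0]),)
E
```

```text
[579.66121613 157.7752527 ] [597.20027455 155.07644294] [588.7882643  146.41182533] along n 548.8442531144239 566.5897345519992 t 234.4350389640724
axis [591.47742351 158.13898026]
axis [587.81973306 134.41934071]
top face t mid 246.20243240650663 spans 17.29224436961185 551.8058399501662 565.3533106354513
(590.2,156.5) n,t: 559.4542795471091 244.62052059552417
flat normal -1.6863697319511677
```

Both the touch and the wrist camera put the shaft axis at about (590.6, 158.2), with the flat facing the guide. Now I move to the collar.

>>> {"fn": "move_arm", "kwargs": {"motion": [{"fingers":85,"dr":[0,0,0],"xyz":[38,0,4.6]},{"fingers":85,"dr":[0,0,0],"xyz":[38,0,4.6]},{"fingers":85,"dr":[0,0,0],"xyz":[38,4,4.6]},{"fingers":85,"dr":[0,0,0],"xyz":[38,4,4.6]},{"fingers":85,"dr":[0,0,0],"xyz":[38,4,4.6]},{"fingers":85,"dr":[0,0,0],"xyz":[38,4,4.6]},{"fingers":85,"dr":[0,0,0],"xyz":[38,4,4.6]},{"fingers":85,"dr":[0,0,0],"xyz":[38,4,4.6]},{"fingers":85,"dr":[0,-8,0],"xyz":[0,0,0]},{"fingers":85,"dr":[0,-8,0],"xyz":[0,0,0]},{"fingers":85,"dr":[0,-8,0],"xyz":[0,0,0]},{"fingers":85,"dr":[0,-8,0],"xyz":[0,0,0]},{"fingers":85,"dr":[0,-8,0],"xyz":[0,0,0]},{"fingers":85,"dr":[0,-8,0],"xyz":[0,0,0]},{"fingers":85,"dr":[0,-8,0],"xyz":[0,0,0]},{"fingers":85,"dr":[0,-8,0],"xyz":[0,0,0]},{"fingers":85,"dr":[0,-8,0],"xyz":[0,0,0]},{"fingers":85,"dr":[0,-8,0],"xyz":[0,0,0]},{"fingers":85,"dr":[0,0,0],"xyz":[0,0,0]}]}}

```text
time: 7.95
tool_pos: [562.2, -159.8, 190.5]
eef_rot: [-1.572, 0.043, -0.269]
force: [0.8, -0.4, 0.6]
gripper_width: 0.852
```

```bash
python3 - <<'E'
from h import *
goto(577,-155,150,1.307)
E
```

```text
pos [ 562.2 -159.8  190.5] rot [-1.572  0.043 -0.269] F [ 0.82 -0.41  0.6 ] w 72.5 t 7.95 q6 -1.75
tool shift [14.7 39.9  8.6] turn deg [ 0.05 -0.3  -2.45]
```

>>> {"fn": "move_arm", "kwargs": {"motion": [{"fingers":75,"dr":[0,0,-2.4],"xyz":[14,20,8]},{"fingers":75,"dr":[0,0,0],"xyz":[0,20,0]},{"fingers":75,"dr":[0,0,0],"xyz":[0,0,0]}]}}

```text
time: 8.25
tool_pos: [576.3, -155.2, 147.1]
eef_rot: [-1.572, 0.002, -0.279]
force: [-0.9, 0.3, -1.2]
gripper_width: 0.752
```

```bash
python3 - <<'E'
from h import *
goto(577,-155,50,1.307)
c=cam("wrist"); print(proj(c,[[577,-155,20],[577,-155,0]]))
im=np.clip(c["pixels"][:,:,::-1]*1.3,0,255).astype(np.uint8); cv2.imwrite("pics/w4.png",im)
u,v=proj(c,[577,-155,20])[0].astype(int);u0,v0=u-50,v-40;print(u0,v0)
cv2.imwrite("pics/w5.png",cv2.resize(c["pixels"][v0:v0+80,u0:u0+100,::-1],None,fx=7,fy=7,interpolation=cv2.INTER_CUBIC))
import pickle; pickle.dump((c,u0,v0),open("w5.pkl","wb"))
E
```

```text
pos [ 576.3 -155.2  147.1] rot [-1.572  0.002 -0.279] F [-0.91  0.35 -1.17] w 63.9 t 8.25 q6 -1.72
tool shift [ 0.8 97.1  0.4] turn deg [ 0.04 -0.85 -0.11]
[[278.70690089 200.31114314]
 [278.63280544 195.17470707]]
228 160
```

View pics/w4.png

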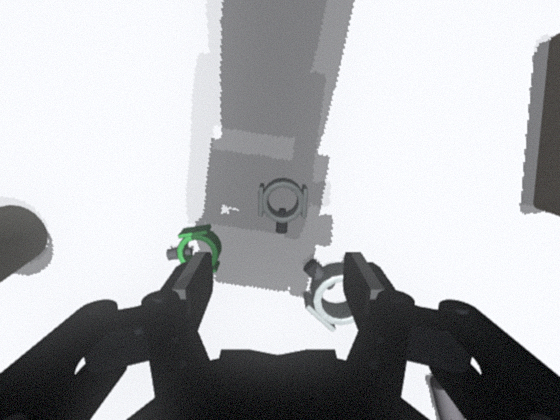

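View pics/w5.png

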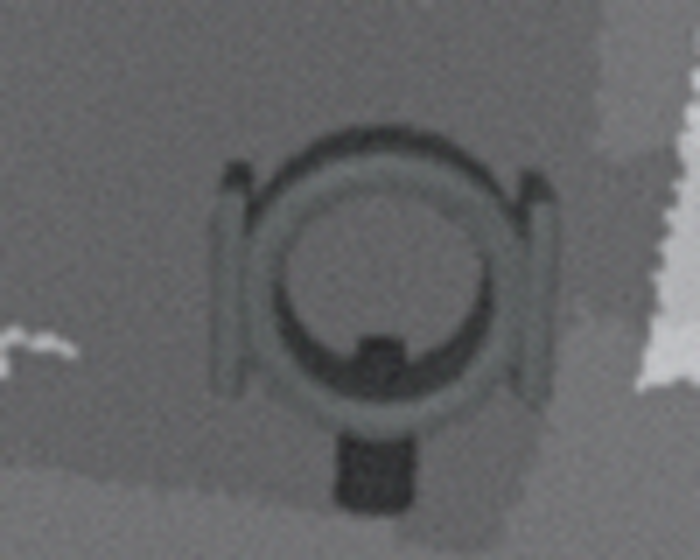

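The wrist view shows the small steel collar at crop (384,293), with its lugs left and right and its screw at (375,475), pointing along the tool's +x. The large steel ring and the green one are clearly separate.

```bash
python3 - <<'E'
from h import *
import pickle
c,u0,v0=pickle.load(open("w5.pkl","rb"))
f=lambda x,y,z:onz(c,u0+x/7-.43,v0+y/7-.43,z)
C=f(384,294,20); Lm=f(215,290,20);Rm=f(549,298,20); print("ring",C,"lug mid",(Lm+Rm)/2,"span",np.linalg.norm(Lm-Rm))
for p,q in [((218,195),(213,395)),((553,195),(545,400))]:
    d=f(*q,20)-f(*p,20); print(np.arctan2(d[1],d[0]))
S=f(375,475,10); d=S-C; print("screw",np.arctan2(d[1],d[0]))
print("lugline",np.arctan2(*(Rm-Lm)[:2][::-1]))
goto(C[0],C[1],10,1.571-0.29)
E
```

```text
ring [ 579.04979809 -152.08914054   20.        ] lug mid [ 578.98237093 -152.32665113   20.        ] span 43.113096766792566
-0.3189416654822434
-0.2902700522047176
screw -0.3117189187291643
lugline 1.268329691125766
pos [ 577.1 -155.5  148.7] rot [-1.572 -0.    -0.278] F [-0.68 -0.08  0.01] w 63.6 t 8.3 q6 -1.72
tool shift [  0.9 138.7   4. ] turn deg [0.06 0.66 0.02]
```

>>> {"fn": "move_arm", "kwargs": {"motion": [{"fingers":75,"dr":[0,1.5,0],"xyz":[1,30,4]},{"fingers":75,"dr":[0,0,0],"xyz":[0,35,0]},{"fingers":75,"dr":[0,0,0],"xyz":[0,30,0]},{"fingers":75,"dr":[0,0,0],"xyz":[0,15,0]},{"fingers":75,"dr":[0,0,0],"xyz":[0,8,0]},{"fingers":75,"dr":[0,0,0],"xyz":[0,0,0]}]}}

```text
time: 8.9
tool_pos: [584.7, -154.9, 35.0]
eef_rot: [-1.573, -0.013, -0.314]
force: [-0.3, 0.2, -0.2]
gripper_width: 0.749
```

```bash
python3 - <<'E'
from h import *
goto(579,-152.2,3,1.266)
c=cam("wrist");  cv2.imwrite("pics/w6.png",np.clip(c["pixels"][:,:,::-1]*1.5,0,255).astype(np.uint8))
E
```

```text
pos [ 584.7 -154.9   35. ] rot [-1.573 -0.013 -0.314] F [-0.26  0.19 -0.19] w 63.7 t 8.9 q6 -1.68
tool shift [-6.7 31.9  0.8] turn deg [ 0.15 -0.51  0.73]
```

View pics/w6.png

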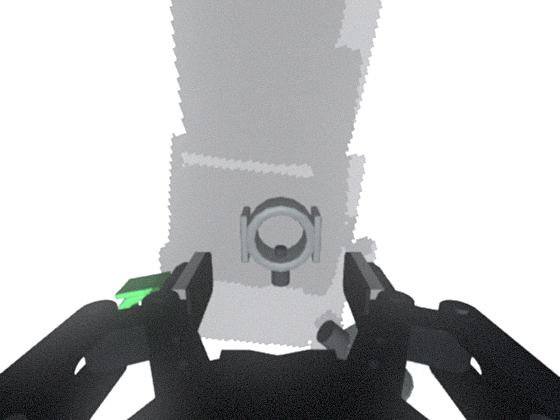

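The collar sits centred between the fingers with its screw towards the gripper body side, at image (281,275).

>>> {"fn": "move_arm", "kwargs": {"motion": [{"fingers":75,"dr":[0,0,0.7],"xyz":[-6,14,0.5]},{"fingers":75,"dr":[0,0,0],"xyz":[0,10,0]},{"fingers":75,"dr":[0,0,0],"xyz":[0,4,0]},{"fingers":75,"dr":[0,0,0],"xyz":[0,0,0]}]}}

```text
time: 9.35
tool_pos: [582.4, -154.0, 9.9]
eef_rot: [-1.574, -0.009, -0.314]
force: [0.6, -0.8, -0.5]
gripper_width: 0.749
```

```bash
python3 - <<'E'
from h import *
goto(579,-152.2,3,1.266)
E
```

```text
pos [ 582.4 -154.     9.9] rot [-1.574 -0.009 -0.314] F [ 0.61 -0.83 -0.45] w 63.7 t 9.35 q6 -1.68
tool shift [-3.9  6.8  0.7] turn deg [ 0.21 -0.53  0.49]
```

>>> {"fn": "move_arm", "kwargs": {"motion": [{"fingers":75,"dr":[0,-0.5,0.5],"xyz":[-4,6,0.7]},{"fingers":75,"dr":[0,0,0],"xyz":[0,0,0]}]}}

```text
time: 9.55
tool_pos: [578.8, -152.1, 3.6]
eef_rot: [-1.574, 0.001, -0.305]
force: [0.1, -0.6, -0.5]
gripper_width: 0.753
```

```bash
python3 - <<'E'
from h import *
goto(579,-152.2,3,1.266)
E
```

```text
pos [ 578.8 -152.1    3.6] rot [-1.574e+00  1.000e-03 -3.050e-01] F [ 0.15 -0.64 -0.45] w 64.0 t 9.55 q6 -1.69
tool shift [ 0.2  0.6 -0. ] turn deg [ 0.21  0.01 -0.03]
```

>>> {"fn": "move_arm", "kwargs": {"motion": [{"fingers":30,"dr":[0,0,0],"xyz":[0,0,0]},{"fingers":30,"dr":[0,0,0],"xyz":[0,0,0]},{"fingers":30,"dr":[0,0,0],"xyz":[0,0,0]},{"fingers":30,"dr":[0,0,0],"xyz":[0,0,0]}], "newtons": 60}}

```text
time: 9.95
tool_pos: [579.4, -152.4, 4.5]
eef_rot: [-1.575, -0.001, -0.305]
force: [1.1, -0.8, -1.9]
gripper_width: 0.494
```

```bash
python3 - <<'E'
from h import *
goto(579,-152.2,3,1.266)
E
```

```text
pos [ 579.4 -152.4    4.5] rot [-1.575e+00 -1.000e-03 -3.050e-01] F [ 1.12 -0.79 -1.9 ] w 42.0 t 9.95 q6 -1.69
tool shift [-0.4  1.5  0.1] turn deg [0.23 0.02 0.05]
```

>>> {"fn": "move_arm", "kwargs": {"motion": [{"fingers":30,"dr":[0,0,0],"xyz":[0,-10,0]},{"fingers":30,"dr":[0,0,0],"xyz":[0,-30,0]},{"fingers":30,"dr":[0,0,0],"xyz":[0,-40,0]},{"fingers":30,"dr":[0,0,0],"xyz":[0,-40,0]},{"fingers":30,"dr":[0,0,0],"xyz":[0,-40,0]},{"fingers":30,"dr":[0,0,0],"xyz":[0,-20,0]},{"fingers":30,"dr":[0,0,0],"xyz":[0,0,0]}]}}

```text
time: 10.65
tool_pos: [577.6, -150.7, 192.0]
eef_rot: [-1.574, 0.004, -0.305]
force: [0.4, 0.2, -1.2]
gripper_width: 0.496
```

```bash
python3 - <<'E'
from h import *
goto(590.6,158.2,205,1.418)
c=cam("wrist");  cv2.imwrite("pics/w7.png",np.clip(c["pixels"][:,:,::-1]*1.5,0,255).astype(np.uint8))
E
```

```text
pos [ 577.6 -150.7  192. ] rot [-1.574  0.004 -0.305] F [ 0.35  0.19 -1.17] w 42.2 t 10.65 q6 -1.69
tool shift [-80.3 -13.6 298.6] turn deg [ 0.17 -8.7  -0.24]
```

View pics/w7.png

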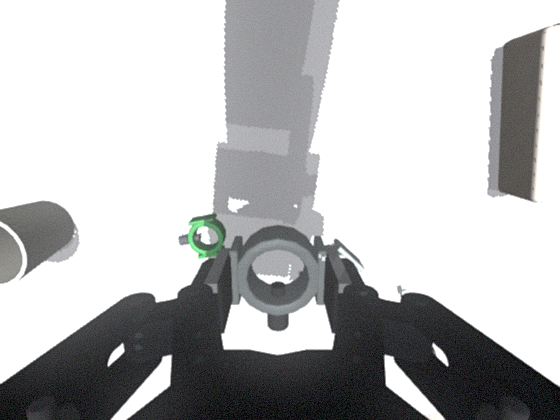

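The collar is held upright between the pads, with its ring centred at about (277,275) and its screw at (278,320).

```bash
python3 - <<'E'
from h import *
s=bot.read_state(); c=cam("wrist")
crop(c,"w8",220,220,120,115,6)
R=Ro.from_euler("xyz",s["eef_rot"])
for p in [(277.5,276)]:
    P=onz(c,*p,s["tool_pos"][2]+15.5); print(P,R.inv().apply(P-s["tool_pos"]))
E
```

```text
[ 576.7137656  -151.06802472  205.95591502] [ -0.24947588 -15.49683838  -0.67555204]
```

View pics/w8.png

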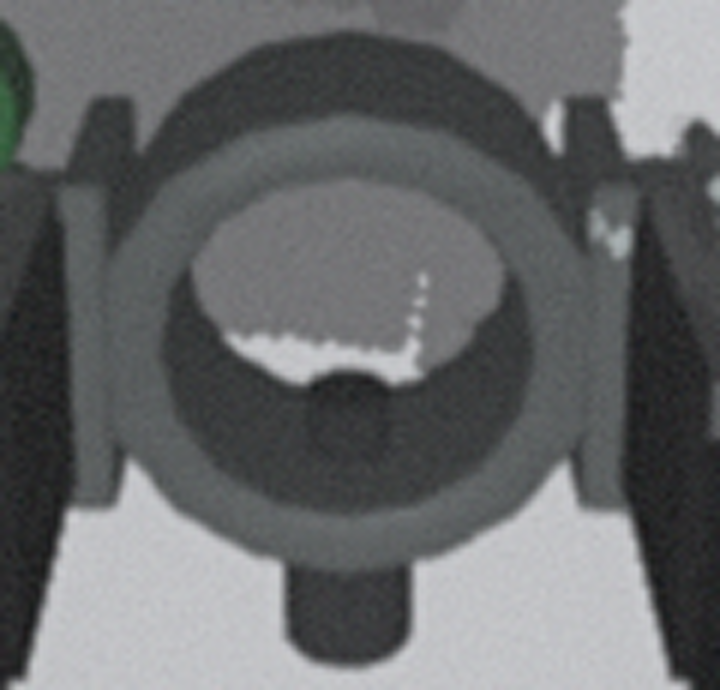

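>>> {"fn": "move_arm", "kwargs": {"motion": [{"fingers":30,"dr":[0,0,0],"xyz":[-10,-4,37]},{"fingers":30,"dr":[0,0,0],"xyz":[-10,-4,37]},{"fingers":30,"dr":[0,0,0],"xyz":[-10,-4,37]},{"fingers":30,"dr":[0,0,0],"xyz":[-10,-2,37]},{"fingers":30,"dr":[0,0,0],"xyz":[-10,0,37]},{"fingers":30,"dr":[0,0,0],"xyz":[-10,0,37]},{"fingers":30,"dr":[0,-4,0],"xyz":[-10,0,37]},{"fingers":30,"dr":[0,-4,0],"xyz":[-6,0,25]},{"fingers":30,"dr":[0,0,0],"xyz":[0,0,0]}]}}

```text
time: 11.65
tool_pos: [575.0, 154.0, 176.7]
eef_rot: [-1.575, 0.052, -0.165]
force: [0.3, -0.6, -2.0]
gripper_width: 0.504
```

```bash
python3 - <<'E'
from h import *
goto(590.6,158.2,200,1.418)
E
```

```text
pos [575.  154.  176.7] rot [-1.575  0.052 -0.165] F [ 0.34 -0.64 -1.99] w 42.8 t 11.65 q6 -1.32
tool shift [ 13.5 -24.1   6.6] turn deg [ 0.21 -0.71 -2.99]
```

>>> {"fn": "move_arm", "kwargs": {"motion": [{"fingers":30,"dr":[0.2,-0.5,-3.0],"xyz":[13.5,-14,6.6]},{"fingers":30,"dr":[0,0,0],"xyz":[0,-5,0]},{"fingers":30,"dr":[0,0,0],"xyz":[0,0,0]}]}}

```text
time: 11.95
tool_pos: [589.2, 157.1, 191.2]
eef_rot: [-1.574, 0.003, -0.157]
force: [0.1, -0.5, -1.4]
gripper_width: 0.495
```

```bash
python3 - <<'E'
from h import *
goto(590.6,158.2,165,1.418)
c=cam("wrist"); crop(c,"w9",210,180,140,110,5)
print((proj(c,[590.6,158.2,145])-[210,180])*5)
E
```

```text
pos [589.2 157.1 191.2] rot [-1.574  0.003 -0.157] F [ 0.07 -0.52 -1.45] w 42.1 t 11.95 q6 -1.32
tool shift [ 1.3 26.2  1.4] turn deg [ 0.19 -0.27 -0.2 ]
[[355.23153589 261.86221162]]
```

View pics/w9.png

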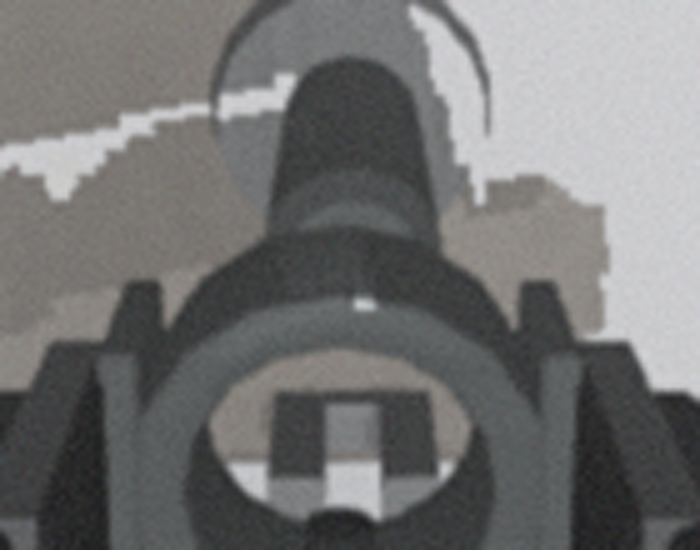

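The wrist view looks down the tool. The shaft is centred at crop column 355, against a prediction of 355.2, and the guide's two posts show through the bore centred at column 353. The collar is lined up.

>>> {"fn": "move_arm", "kwargs": {"motion": [{"fingers":30,"dr":[0.2,0,-0.2],"xyz":[1.3,15,1.4]},{"fingers":30,"dr":[0,0,0],"xyz":[0,11,0]},{"fingers":30,"dr":[0,0,0],"xyz":[0,0,0]}]}}

```text
time: 12.3
tool_pos: [591.7, 155.4, 165.4]
eef_rot: [-1.57, -0.003, -0.162]
force: [-0.4, 0.3, -2.1]
gripper_width: 0.5
```

```bash
python3 - <<'E'
from h import *
goto(590.6,158.2,155,1.418)
c=cam("wrist"); crop(c,"w10",210,180,140,110,5)
print((proj(c,[590.6,158.2,145])-[210,180])*5)
E
```

```text
pos [591.7 155.4 165.4] rot [-1.57  -0.003 -0.162] F [-0.36  0.31 -2.12] w 42.5 t 12.3 q6 -1.32
tool shift [-1.6 10.4  2.6] turn deg [-0.03 -0.54  0.14]
[[367.86793128 316.57170107]]
```

View pics/w10.png

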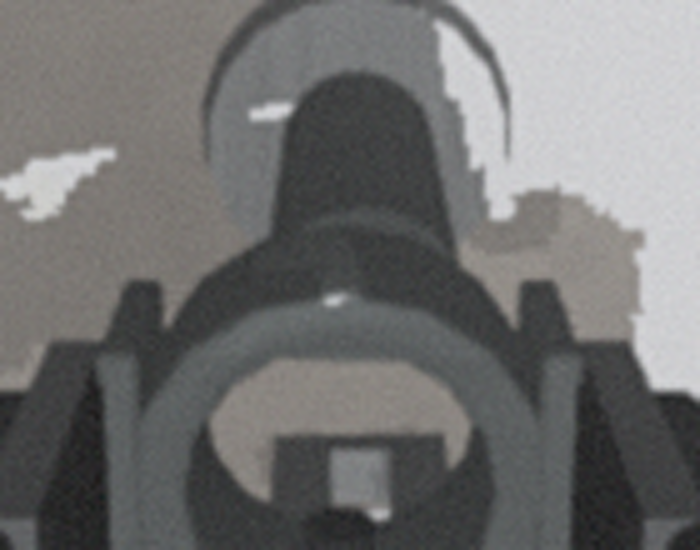

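>>> {"fn": "move_arm", "kwargs": {"motion": [{"fingers":30,"dr":[0,-0.5,0],"xyz":[-1.5,5,2.3]},{"fingers":30,"dr":[0,0,0],"xyz":[0,0,0]},{"fingers":30,"dr":[0,0,0],"xyz":[0,0,0]}]}}

```text
time: 12.65
tool_pos: [591.6, 157.6, 162.0]
eef_rot: [-1.57, -0.005, -0.154]
force: [-0.2, 0.7, -1.4]
gripper_width: 0.499
```

```bash
python3 - <<'E'
from h import *
goto(590.6,157.9,152,1.418)
E
```

```text
pos [591.6 157.6 162. ] rot [-1.57  -0.005 -0.154] F [-0.16  0.72 -1.43] w 42.5 t 12.65 q6 -1.32
tool shift [-1.  10.   0.1] turn deg [-0.05 -0.05  0.29]
```

>>> {"fn": "move_arm", "kwargs": {"motion": [{"fingers":30,"dr":[0,0,0.3],"xyz":[-0.8,5,0]},{"fingers":30,"dr":[0,0,0],"xyz":[0,4,0]},{"fingers":30,"dr":[0,0,0],"xyz":[0,0,0]}]}}

```text
time: 12.95
tool_pos: [591.0, 158.0, 153.0]
eef_rot: [-1.57, -0.001, -0.153]
force: [-0.3, 0.2, -1.8]
gripper_width: 0.499
```

```bash
python3 - <<'E'
from h import *
goto(590.7,157.9,140,1.418)
E
```

```text
pos [591. 158. 153.] rot [-1.57e+00 -1.00e-03 -1.53e-01] F [-0.29  0.16 -1.84] w 42.5 t 12.95 q6 -1.32
tool shift [-0.3 13.  -0.1] turn deg [-0.07 -0.02  0.03]
```

>>> {"fn": "move_arm", "kwargs": {"motion": [{"fingers":30,"dr":[0,0,0],"xyz":[-0.3,3,0]},{"fingers":30,"dr":[0,0,0],"xyz":[0,3,0]},{"fingers":30,"dr":[0,0,0],"xyz":[0,0,0]}]}}

```text
time: 13.25
tool_pos: [590.6, 158.1, 146.3]
eef_rot: [-1.57, -0.0, -0.153]
force: [0.6, 0.7, -1.0]
gripper_width: 0.496
```

>>> {"fn": "move_arm", "kwargs": {"motion": [{"fingers":30,"dr":[0,0,0],"xyz":[0,3,0]},{"fingers":30,"dr":[0,0,0],"xyz":[0,0,0]}]}}

```text
time: 13.45
tool_pos: [590.6, 158.1, 143.0]
eef_rot: [-1.57, -0.0, -0.153]
force: [0.5, 0.7, -1.4]
gripper_width: 0.5
```

```bash
python3 - <<'E'
from h import *
goto(590.7,157.9,129.5,1.418)
E
```

```text
pos [590.6 158.1 143. ] rot [-1.57  -0.    -0.153] F [ 0.52  0.65 -1.36] w 42.5 t 13.45 q6 -1.32
tool shift [ 0.1 13.5 -0.2] turn deg [-0.06 -0.02  0.01]
```

>>> {"fn": "move_arm", "kwargs": {"motion": [{"fingers":30,"dr":[0,0,0],"xyz":[0,3,0]},{"fingers":30,"dr":[0,0,0],"xyz":[0,2,0]},{"fingers":30,"dr":[0,0,0],"xyz":[0,0,0]}]}}

```text
time: 13.75
tool_pos: [590.7, 158.1, 137.7]
eef_rot: [-1.57, -0.0, -0.153]
force: [-0.4, 0.2, -0.2]
gripper_width: 0.5
```

>>> {"fn": "move_arm", "kwargs": {"motion": [{"fingers":30,"dr":[0,0,0],"xyz":[0,3,0]},{"fingers":30,"dr":[0,0,0],"xyz":[0,3,0]},{"fingers":30,"dr":[0,0,0],"xyz":[0,0,0]}]}}

```text
time: 14.05
tool_pos: [590.8, 158.1, 131.2]
eef_rot: [-1.57, -0.001, -0.153]
force: [-0.7, 0.3, -0.7]
gripper_width: 0.498
```

```bash
python3 - <<'E'
from h import *
goto(590.7,157.9,129.5,1.418)
c=cam("wrist"); crop(c,"w11",210,200,140,110,5)
P=[[590.6,157.9,145]]; print((proj(c,P)-[210,200])*5)
E
```

```text
pos [590.8 158.1 131.2] rot [-1.57e+00 -1.00e-03 -1.53e-01] F [-0.66  0.28 -0.75] w 42.3 t 14.05 q6 -1.32
tool shift [-0.   1.7 -0.2] turn deg [-0.07 -0.02  0.03]
[[344.55436467 373.99101857]]
```

View pics/w11.png

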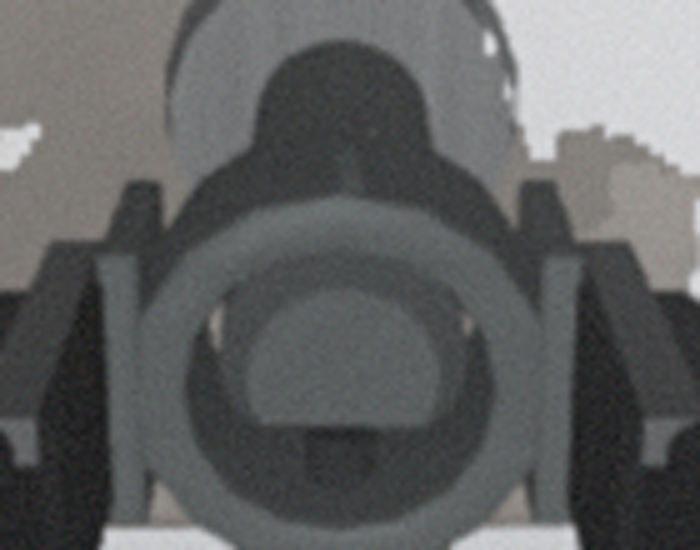

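The collar is on the shaft and centred. The D's flat is at row 425 and the screw tip at (340,450), directly facing it. Next I lower it flush and draw it along tool −x.

>>> {"fn": "move_arm", "kwargs": {"motion": [{"fingers":30,"dr":[0,0,0],"xyz":[0,1.5,-0.2]},{"fingers":30,"dr":[0,0,0],"xyz":[0,0,0]},{"fingers":30,"dr":[0,0,0],"xyz":[-1,0,0]},{"fingers":30,"dr":[0,0,0],"xyz":[-1,0,0]},{"fingers":30,"dr":[0,0,0],"xyz":[0,0,0]}]}}

```text
time: 14.6
tool_pos: [588.9, 158.3, 130.1]
eef_rot: [-1.569, -0.001, -0.153]
force: [-0.6, 0.5, -0.8]
gripper_width: 0.499
```

```bash
python3 - <<'E'
from h import *
goto(590.7,157.9,129.5,1.418)
E
```

```text
pos [588.9 158.3 130.1] rot [-1.569e+00 -1.000e-03 -1.530e-01] F [-0.64  0.49 -0.79] w 42.4 t 14.6 q6 -1.32
tool shift [ 1.8  0.6 -0.1] turn deg [-0.08 -0.02  0.08]
```

>>> {"fn": "move_arm", "kwargs": {"motion": [{"fingers":30,"dr":[0,0,0],"xyz":[-1,0.4,0]},{"fingers":30,"dr":[0,0,0],"xyz":[0,0,0]}]}}

```text
time: 14.8
tool_pos: [588.1, 158.4, 130.0]
eef_rot: [-1.569, -0.002, -0.153]
force: [-1.1, -0.4, -1.6]
gripper_width: 0.499
```

>>> {"fn": "move_arm", "kwargs": {"motion": [{"fingers":30,"dr":[0,0,0],"xyz":[-1.5,0,0]},{"fingers":30,"dr":[0,0,0],"xyz":[-0.5,0,0]}]}}

```text
time: 15.0
tool_pos: [588.1, 158.4, 130.3]
eef_rot: [-1.569, -0.008, -0.153]
force: [3.3, -0.2, -1.9]
gripper_width: 0.496
```

```bash
python3 - <<'E'
from h import *
goto(590.7,157.9,129.5,1.418)
E
```

```text
pos [588.1 158.4 130.3] rot [-1.569 -0.008 -0.153] F [ 3.28 -0.21 -1.94] w 42.2 t 15.0 q6 -1.32
tool shift [ 2.7  0.8 -0.1] turn deg [-0.13 -0.02  0.48]
```

>>> {"fn": "move_arm", "kwargs": {"motion": [{"fingers":30,"dr":[0,0,0.3],"xyz":[-2.5,0.5,0]},{"fingers":30,"dr":[0,0,0.3],"xyz":[-3,0.5,0]},{"fingers":30,"dr":[0,0,0.3],"xyz":[-3,0.3,0]}]}}

```text
time: 15.3
tool_pos: [587.9, 158.4, 130.4]
eef_rot: [-1.566, -0.017, -0.154]
force: [10.2, -0.7, -7.4]
gripper_width: 0.495
```

```bash
python3 - <<'E'
from h import *
goto(590.7,157.9,129.5,1.418)
c=cam("wrist"); crop(c,"w12",210,200,140,110,5)
goto(590.7,157.9,129.5,1.418)
d=cam("scene"); crop(d,"s12",290,170,80,70,8)
goto(590.7,157.9,129.5,1.418)
E
```

```text
pos [587.9 158.4 130.4] rot [-1.566 -0.017 -0.154] F [10.2  -0.71 -7.37] w 42.0 t 15.3 q6 -1.32
tool shift [ 2.9  0.9 -0.1] turn deg [-0.3  -0.05  0.99]
pos [587.9 158.4 130.4] rot [-1.565 -0.017 -0.154] F [10.72 -0.84 -8.02] w 42.0 t 15.35 q6 -1.32
tool shift [ 2.9  0.9 -0.1] turn deg [-0.3  -0.04  1.  ]
pos [587.9 158.4 130.4] rot [-1.566 -0.017 -0.154] F [ 9.72 -0.59 -7.36] w 42.4 t 15.4 q6 -1.32
tool shift [ 2.9  0.9 -0.1] turn deg [-0.3  -0.05  0.99]
```

View pics/w12.png

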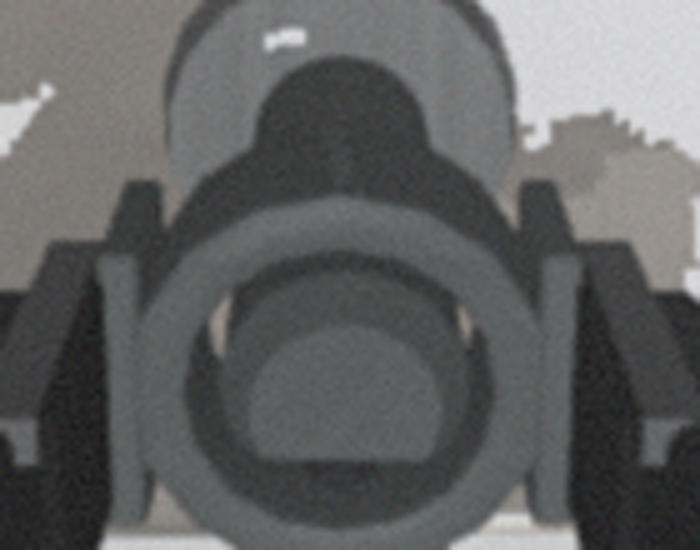

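View pics/s12.png

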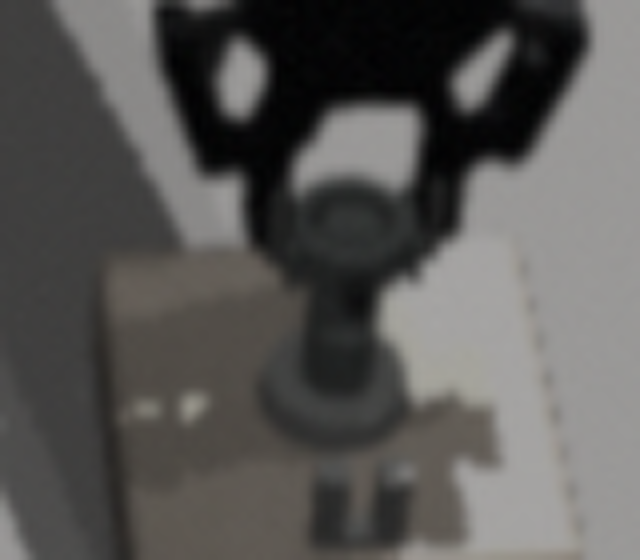

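```bash
python3 - <<'E'
from h import *
c=cam("wrist"); s=bot.read_state(); print(s["time"],s["force"])
R=Ro.from_euler("xyz",s["eef_rot"]); T=s["tool_pos"]
pr=lambda p:((proj(c,T+R.apply(p))[0]-[210,200])*5).round(0)
for h in (12,14,15.5,17,19): print("collar top at TCP+",h,"back rim",pr([-14,-h,0]),"front",pr([14,-h,0]),"left/right",pr([0,-h,-14]),pr([0,-h,14]))
for z in (141,143,145,147):
    h=z-T[2]; print("z",z,"flat edge",pr([8.5,-h,0]), "round sides top r=9",pr([2,-h,-9]),pr([2,-h,9]),"z-5 r12",pr([2,-(h-5),-12]),pr([2,-(h-5),12]),"back",pr([-7,-h,0]))
E
```

```text
15.45 [10.29719105 -0.56011798 -7.2942764 ]
collar top at TCP+ 12 back rim [347. 227.] front [346. 498.] left/right [197. 366.] [497. 366.]
collar top at TCP+ 14 back rim [347. 236.] front [346. 510.] left/right [195. 377.] [499. 377.]
collar top at TCP+ 15.5 back rim [347. 242.] front [346. 519.] left/right [193. 385.] [500. 385.]
collar top at TCP+ 17 back rim [347. 249.] front [347. 528.] left/right [192. 393.] [502. 393.]
collar top at TCP+ 19 back rim [348. 259.] front [347. 541.] left/right [190. 404.] [504. 404.]
z 141 flat edge [346. 440.] round sides top r=9 [251. 378.] [442. 378.] z-5 r12 [223. 353.] [469. 354.] back [347. 291.]
z 143 flat edge [346. 451.] round sides top r=9 [250. 389.] [443. 389.] z-5 r12 [222. 363.] [471. 363.] back [347. 300.]
z 145 flat edge [347. 462.] round sides top r=9 [249. 399.] [445. 399.] z-5 r12 [220. 373.] [472. 373.] back [347. 310.]
z 147 flat edge [347. 474.] round sides top r=9 [248. 410.] [446. 410.] z-5 r12 [219. 383.] [474. 384.] back [347. 320.]
```

The measured flush height is a little high, by about 1 to 2.5 mm. I'll ease off, lower about 1.5 mm, then press again.

>>> {"fn": "move_arm", "kwargs": {"motion": [{"fingers":30,"dr":[0.2,0,0.9],"xyz":[1.2,0.5,0]},{"fingers":30,"dr":[0,0,0.2],"xyz":[0,1.2,0]},{"fingers":30,"dr":[0,0,0],"xyz":[0,0,0]}]}}

```text
time: 15.75
tool_pos: [588.0, 158.2, 128.4]
eef_rot: [-1.562, 0.007, -0.154]
force: [0.4, 0.6, -1.9]
gripper_width: 0.494
```

```bash
python3 - <<'E'
from h import *
goto(588.5,158.4,128.4,1.418)
c=cam("wrist"); crop(c,"w13",210,200,140,110,5)
E
```

```text
pos [588.  158.2 128.4] rot [-1.562  0.007 -0.154] F [ 0.36  0.65 -1.86] w 42.0 t 15.75 q6 -1.33
tool shift [0.5 0.  0.2] turn deg [-0.49 -0.07 -0.43]
```

View pics/w13.png

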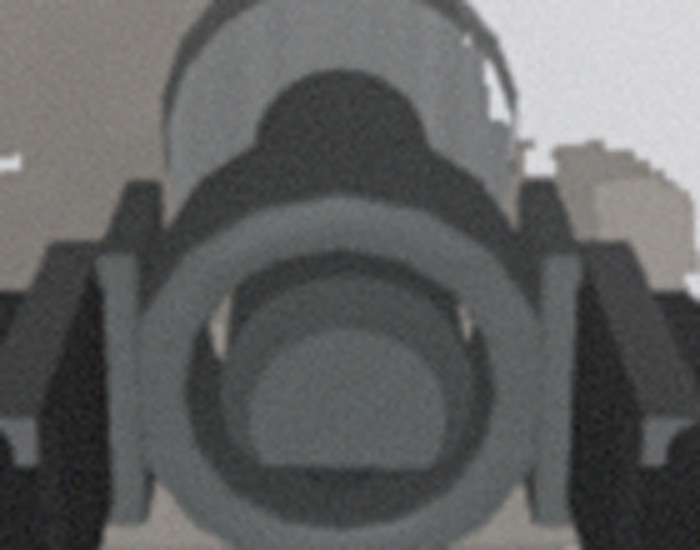

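>>> {"fn": "move_arm", "kwargs": {"motion": [{"fingers":30,"dr":[-0.4,0,0],"xyz":[-1.5,0,0]},{"fingers":30,"dr":[0,0,0.2],"xyz":[-2.5,0,0]},{"fingers":30,"dr":[0,0,0.2],"xyz":[-3,0,0]}]}}

```text
time: 16.1
tool_pos: [587.8, 158.2, 129.1]
eef_rot: [-1.568, -0.008, -0.153]
force: [10.5, -1.5, -7.5]
gripper_width: 0.498
```

```bash
python3 - <<'E'
from h import *
goto(588,158.4,129,1.418)
c=cam("wrist"); crop(c,"w14",210,200,140,110,5)
for i in range(4): cam("top")
goto(588,158.4,129,1.418)
E
```

```text
pos [587.8 158.2 129.1] rot [-1.568 -0.008 -0.153] F [10.46 -1.49 -7.5 ] w 42.3 t 16.1 q6 -1.32
tool shift [0.2 0.1 0.2] turn deg [-0.13 -0.04  0.47]
pos [587.8 158.2 129.2] rot [-1.568 -0.008 -0.154] F [10.15 -1.38 -7.74] w 42.3 t 16.35 q6 -1.32
tool shift [0.2 0.2 0.2] turn deg [-0.14 -0.05  0.45]
```

View pics/w14.png

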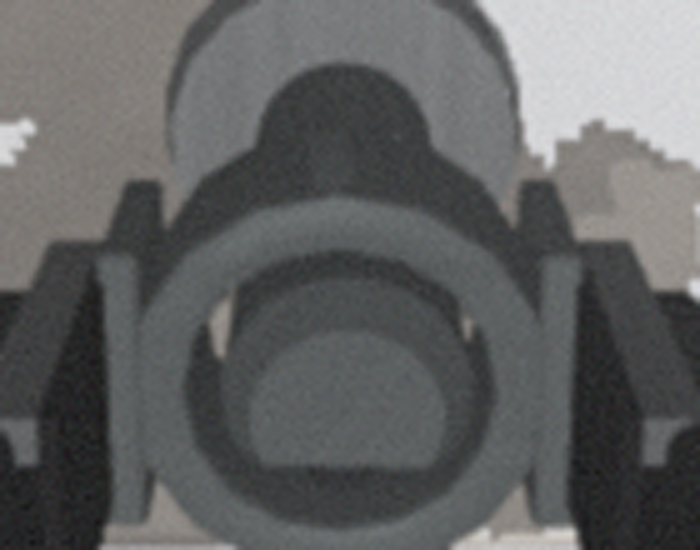

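```bash
python3 - <<'E'
from h import *
print(bot.finish_job()); 
s=bot.read_state(); print(s["time"],s["tool_pos"],s["force"],s["gripper_width"])
E
```

```text
the job is handed in; nothing more can be done
None
the job is handed in; nothing more can be done
```

The job is handed in at about 16.4 s of the 51 s allowed. The collar was gripped on the shaft with its set screw pressing on the flat. No verdict came back, and reading the state after hand-in was refused.

**What I did:**
- I gripped the shaft's flat and back and turned it clockwise by about 1.15 rad until the flat faced the key guide.
- I took the small steel collar by its lugs, not the larger steel ring or the green one.
- I slid it over the shaft with the screw on the flat's side, lowered it to the shaft end and drew it sideways onto the flat.

**Last checks:**

| Check | Reading |
|---|---|
| Flat against the guide | About 0 rad from the grip angle; about 0.04 rad from the wrist picture before the collar went on |
| Push on the screw tip | About 10 N, steady over 0.25 s |
| Grip | Set to 60 N; the opening held steady |
| Tool tilt | Under 0.01 rad |
| Screw tip | Contact only came after drawing the collar sideways; the wrist picture shows the screw's side of the bore on the flat |
| Collar top (shaft end at 145 mm) | 144.7 mm from the arm's readings, about 146 mm from the wrist picture |

- **Flush height:** The two height readings disagree by about 1.3 mm. My first press had looked 1 to 2.5 mm high, so I lowered the collar about 1.3 mm and pressed again. Both readings are inside the 4 mm allowed.
- **Downward force:** While pressing, the tool also read about 7.5 N downward, which I did not explain.
- **Jar and cup:** The arm never went near either one. I did not measure their positions again at the end.

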